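# Scrap a burnt coil through the lever-lid bin

### The job

Scrap the burnt-out dark brown coil: lay it crosswise in the sloping chute of the green scrap bin and let go of it, then hold the bin's red lid-lift lever fully down until the coil has rolled inside, and let the lever come up again so that the lid shuts. If the lever stops dead at the top of its stroke, the bin's drop latch has fallen in: push the black button on the grey latch box right down, then work the lever again. Leave the good yellow coil on its cradle and the other loose parts where they are.

Things in the scene. Friction and masses are not known exactly. Their poses are not given: they have to be found in the camera images.
- burnt_coil_center (a point): Centre of the burnt solenoid coil: dark brown, charred; two round flanges 46 mm in diameter (5 mm thick) on a winding 38 mm in diameter and 56 mm long, 66 mm long in all, 0.19 kg. Its y axis is the coil's axis, level at the start. It lies on a cradle, centre 45 mm above the bench; the winding is free for a grasp across it from above.
- good_coil_center (a point): Centre of the good coil, same size and axes, bright yellow winding with an orange band and white flanges, on an identical cradle. Stays there.
- cradle_a: Maple cradle of the burnt coil, fixed, base 70 x 90 x 6 mm, origin at the centre of its underside. The coil lies along its y axis on two ridges, tops 24 mm above the bench, outer faces 16 mm either side of the middle: fingers reach down outside the ridges.
- cradle_b: Maple cradle of the good coil, identical.
- scrap_bin: Green sheet-steel scrap bin, fixed. Origin on the bench under the mouth; x points from the chute through the mouth into the bin, y across the chute to its left, z up. Box x = 0 to 190 mm, y = -95 to 95 mm, 160 mm high, hollow. The chute stands out in front from x = 0 to -115 mm. Lid on top, 168 mm above the bench; lever and grey latch box on the right (-y) side.
- chute_floor (a point): Middle of the chute floor, 65 mm before the mouth (bin x = -65 mm), 132 mm up: a good spot for the coil. Axes as the bin's. Floor 92 mm wide between cheeks 25 mm high, upper end open, sloping down 0.21 rad towards +x, 118 mm up at the mouth. The lid's lip closes the mouth: a coil laid with its axis along y rolls down against it, centre 30 mm before the mouth.
- bin_lid (a joint): Lid, hinged at the bin's far rim: 0 shut, about 0.58 rad when the lever is fully down. While it is up a coil in the chute rolls on by itself and drops into the box in under a second. It falls shut within a second when the lever is let go.
- lid_lever (a joint): Lid-lift lever, linked to the lid by a rod: 0 up, 0.40 rad fully down (end stop). Needs about 5 N on the pad; comes back up by itself. If the drop latch is in, it gives no more than 0.01 rad, however hard it is pushed. It pivots about a line along the bin's y at x = 60 mm, z = 110 mm in the bin's frame.
- lever_pad (a point): Centre of the top of the red lever pad, 60 mm (along the bin's x) x 44 mm, 12 mm thick. With the lever up it is 194 mm above the bench, at x = -99, y = -148 mm in the bin's frame. Fully pressed it has gone down 68 mm and 20 mm towards the bin's -x; its tilt turns from 0.2 rad (outer end high) to -0.2 rad.
- latch_button_top (a point): Centre of the top of the black latch button, 32 mm across, 200 mm above the bench on the grey box (bin x = -10, y = -160 mm). Goes down 14 mm against up to 5 N and springs back. Fully down it tips the latch clear, and it stays clear; if it was clear, nothing changes. The latch is a weight hidden in the box that has toppled in or clear: nothing outside shows which.
- rotor: Nickel-plated flipper rotor standing on its 60 mm disc, shaft up, 94 mm tall. Bystander.
- drop_target: Yellow plastic drop target lying flat, 90 x 32 mm, 22 mm high. Bystander.
- coil_plate: Steel coil plate, 95 x 60 mm, with one bent edge 30 mm high. Bystander.
- post_sleeve: Red rubber post sleeve standing upright, 28 mm in diameter, 62 mm tall. Bystander.
- screwdriver: Screwdriver with a blue handle lying flat, 190 mm long. Bystander.
- rivet_press: Dark iron hand press on a maple block 260 x 170 x 50 mm, 340 mm tall, at the left of the bench; origin under the block's centre. Fixed equipment, not used.
Mind the look-alikes: they are no part of the job. There is more than one size of the part that bears burnt_coil_center; the job needs the largest.

How it is judged:
On the way, in this order (a step that is already met when the one before it is completed fails the run):
1. the burnt coil lies crosswise in the chute, let go, lid still shut (x of burnt_coil_center in the frame of scrap_bin between -0.115 and 0 m and y of burnt_coil_center in the frame of scrap_bin between -0.03 and 0.03 m and z of burnt_coil_center in the frame of scrap_bin between 0.12 and 0.18 m and contact force between the fingers and burnt_coil below 0.2 N and angle between the y axis of burnt_coil_center and the y axis of scrap_bin, either way round below 0.4 rad and linear speed of burnt_coil below 0.05 m/s and value of joint bin_lid below 0.06 rad), for 0.2 s.
2. the lever is held down by the gripper, the lid stands raised and the coil has rolled into the bin (value of joint lid_lever above 0.32 rad and value of joint bin_lid above 0.42 rad and contact force between any of the fingers, the arm and lid_lever above 0.5 N and x of burnt_coil_center in the frame of scrap_bin between 0.012 and 0.18 m and y of burnt_coil_center in the frame of scrap_bin between -0.085 and 0.085 m and z of burnt_coil_center in the frame of scrap_bin between 0.01 and 0.09 m), for 0.2 s.
At the end, for the whole second after the job is handed in: The burnt coil lies at rest inside the bin (centre at least 12 mm past the mouth and under 90 mm above the bench), the lever is up and the lid shut (both within 0.03 rad), the good coil is within 15 mm of where it was on its cradle and every other loose part within 40 mm of where it was (x of burnt_coil_center in the frame of scrap_bin between 0.012 and 0.18 m and y of burnt_coil_center in the frame of scrap_bin between -0.085 and 0.085 m and z of burnt_coil_center in the frame of scrap_bin between 0.01 and 0.09 m and linear speed of burnt_coil below 0.02 m/s and value of joint each of bin_lid, lid_lever below 0.03 rad and distance of good_coil_center from where it was at the start of the episode below 0.015 m and distance of each of rotor, drop_target, coil_plate, post_sleeve, screwdriver from where it was at the start of the episode below 0.04 m); the robot touches nothing.
It fails at once if the good coil is moved from its cradle by more than 30 mm (distance of good_coil_center from where it was at the start of the episode above 0.03 m).
It fails at once if another part on the bench is shoved by more than 60 mm (distance of any of rotor, drop_target, coil_plate, post_sleeve, screwdriver from where it was at the start of the episode above 0.06 m).
It also fails if it takes over 61 s, if anything falls off the work surface, if the arm or the gripper's body presses on something with over 40 N, if the wrist force passes 120 N, or if a joint passes its speed limit or range.

### The arm

A 6-joint arm with a two-finger parallel gripper is mounted at the origin on the work surface. World frame = base frame: x ahead of the robot, y to its left, z up, the work surface at z = 0. Lengths are in m, angles in rad, forces in N, time in s.
With the tool pointing down it reaches from about 0.375 to 0.9 m from the base axis. Payload 3.1 kg.
Tool frame: the origin (TCP) lies on the centre line of the jaws, within the pads' length; the fingertips stand 17 mm ahead of it and the grasp point (between the pads) lies 2 mm behind it; y points along the fingers, z is the direction in which the jaws open and shut, and the axes are right-handed (so a half turn about y gives the same grasp; the last joint's range is limited). The gripper opens to 85 mm and grips with 20 to 120 N. Pads are 22 mm wide; open, the fingers measure 114 mm over their backs; the gripper's body (76 mm by 85 mm) begins 54 mm behind the grasp point. The pads swing forward as they close: fully open they stand 13 mm farther back than shut.
Start: joints at [-0.178, 0.527, 1.433, -0, 1.181, -0.178], TCP at [0.625, 0, 0.248] pointing down, gripper open.
Joint ranges: [-3.08, 3.08], [-0.75, 2.2], [0.22, 2.44], [-1.43, 4.57], [0, 2.65], [-2.85, 2.85]. Speed limits (rad/s): [2.79, 2.79, 3.14, 3.14, 3.14, 3.14].

### API

Orientations are given as a unit quaternion [x, y, z, w].
In Python, from station import manip gives the robot as it stands.
- The arm moves only by the shell command python3 -m handwheel 'ROWS' [FORCE]. ROWS is JSON, one flat list of numbers, 7 for each row, row after row: the shift along the tool's x, y, z in cm, then the turn, a rotation vector about the tool's x, y, z in rad, then the finger opening in cm, from 0 to 8.54. A call has 1 to 10 rows; each row is the pose to reach, as a shift and turn from the pose commanded when the call began, along the tool's axes at that moment; what a row does not reach only later rows make up. A row lasts 1/12 s, in which the tool goes at most 41.7 mm and 7.16 degrees, less where a joint would pass 70% of its speed; a pose out of reach is approached as far as the arm can. A call with a gripper value outside its range is refused whole. The fingers move at their own pace and stop on an object; FORCE is the grip in N (left out, the last holds). Time passes only in rows, so rows that repeat a pose let the fingers close. It gives the time, the measured TCP pose, the force and the opening at its end, in the units of the state.
- manip.sense(): the state, without advancing time (a new reading comes with each control period).
- manip.snapshot(name): name is "scene" or "side" or "wrist"; returns a dict with "frame" (400x640x3 uint8, red, green, blue), "depth" (400x640 float32, m along the optical axis (not along the pixel's ray), 0 where there is no reading), "camera_matrix" (3x3 intrinsics, pixels), "k1" (the pictures are not rectified: a ray, as slopes to the right and down, at radius r is drawn at 1 + k1 r^2 times it, then the intrinsics apply), "rvec" (rotation vector, rad) and "tvec" (3), from world to camera coordinates, as OpenCV has them. Camera axes: x right, y down, z forward; pixel columns grow to the right and rows downward; lengths in m; the calibration is good to about 2 mm. A picture is of the moment at which its call begins.
- manip.sign_off(): hands the job in, once; it reports no verdict.
The state is a dict: "t": time; "q": joint angles; "qd": joint speeds; "tau": joint torques, N m; "tcp_pos": TCP position; "tool_rot": TCP orientation; "force": force on the tool from outside, world axes, zero at the start; "ft_torque": the same for the moment, N m; "finger_gap": opening from 0.0 (shut) to 1.0 (fully open).
Only numpy, scipy, OpenCV 4.12 (cv2) and the standard library are available. Lean on these libraries where they do the work, as an engineer would, in place of code of your own. Each camera call takes 0.05 s, during which the arm holds its last target.

## Working session

There is one attempt and no reset: what is moved stays moved. The work goes in short steps, Python scripts to look and compute and a shell command to move; the robot and the scene stay as the last step left them, time stands still between calls to the robot, and variables do not carry over. Pictures are saved under pics/ and viewed, and the job is handed in when it is done.

```bash
mkdir -p pics; ls; cat > h.py <<'E'
import numpy as np, cv2
from station import manip
def snap(n,fn=None):
    s=manip.snapshot(n)
    if fn: cv2.imwrite('pics/'+fn,cv2.cvtColor(s['frame'],cv2.COLOR_RGB2BGR))
    return s
def cloud(s):
    K=np.array(s['camera_matrix']);k1=s['k1'];R=cv2.Rodrigues(np.array(s['rvec'],float))[0];t=np.array(s['tvec'],float).ravel()
    h,w=s['depth'].shape
    u,v=np.meshgrid(np.arange(w),np.arange(h))
    pts=np.stack([u,v],-1).reshape(-1,1,2).astype(np.float64)
    n=cv2.undistortPoints(pts,K,np.array([k1,0,0,0,0.])).reshape(h,w,2)
    d=s['depth']
    P=np.dstack([n[...,0]*d,n[...,1]*d,d])
    W=(P-t)@R
    W[d==0]=np.nan
    return W
E
python3 - <<'E'
from h import *
for n in ['scene','side','wrist']:
    s=snap(n,n+'0.png'); np.savez('/tmp/'+n+'0.npz',W=cloud(s),f=s['frame'])
st=manip.sense();print(st['t'],st['tcp_pos'],st['tool_rot'],st['force'],st['finger_gap'])
E
```

```text
pics
0.15 [6.24462304e-01 1.13719573e-04 2.47547557e-01] [-0.50032436  0.50051423 -0.49951292  0.49964777] [ 0.5061697  -0.42489193 -0.19594939] 1.0035194476159
```

View pics/scene0.png

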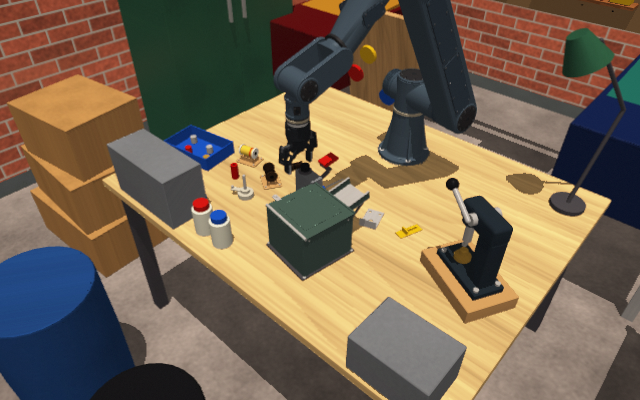

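View pics/side0.png

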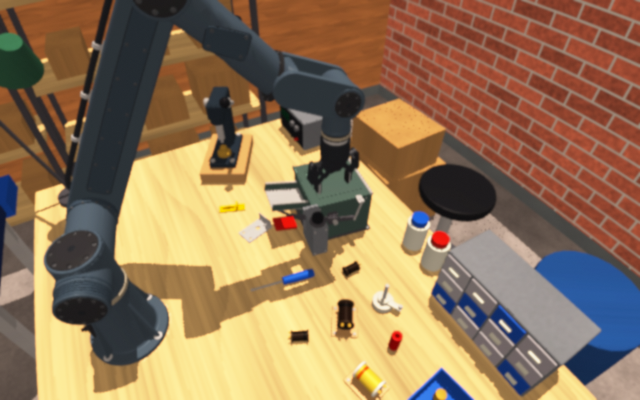

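View pics/wrist0.png

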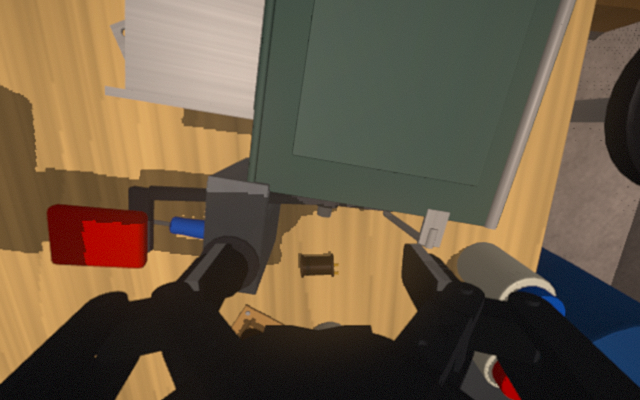

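The scene view shows the bin at about (310,225), with the red pad at (328,159). The burnt coil on its cradle is at scene (270,175) and side (345,315). Small look-alike coils lie on the bench at side (351,268) and (299,336), and the good coil is at side (370,378). Next I measure.

```bash
python3 - <<'E'
from h import *
for n in ['scene','side','wrist']:
    z=np.load(f'/tmp/{n}0.npz');W=z['W'];f=z['f'].astype(int);hsv=cv2.cvtColor(z['f'],cv2.COLOR_RGB2HSV).astype(int)
    ok=np.isfinite(W[...,0])&(W[...,0]>.2)&(W[...,0]<1.05)&(abs(W[...,1])<.7)
    print(n,ok.mean())
    def rep(name,m):
        m=(m&ok).astype(np.uint8)
        c,l,st,ce=cv2.connectedComponentsWithStats(m,connectivity=8)
        for i in range(1,c):
            if st[i,4]>=25:
                P=W[l==i]; print(' ',name,st[i,4],ce[i].round(),'med',np.median(P,0).round(3),'min',np.percentile(P,3,0).round(3),'max',np.percentile(P,97,0).round(3))
    H,S,V=hsv[...,0],hsv[...,1],hsv[...,2]
    rep('red',((H<6)|(H>174))&(S>170)&(V>70)&(W[...,2]>.02))
    rep('green',(H>60)&(H<95)&(S>40)&(W[...,2]>.15)&(W[...,2]<.2))
    rep('dark',(V<75)&(W[...,2]>.012)&(W[...,2]<.09))
    rep('yellow',(H>20)&(H<32)&(S>200)&(V>150)&(W[...,2]>.03)&(W[...,2]<.09))
    rep('grey150-215',(S<60)&(W[...,2]>.185)&(W[...,2]<.212))
    rep('blue',(H>105)&(H<125)&(S>150)&(W[...,2]>.01)&(W[...,2]<.06))
E
```

```text
scene 0.3693125
  red 152 [327. 160.] med [ 0.476 -0.011  0.191] min [ 0.451 -0.035  0.182] max [0.501 0.009 0.199]
  red 73 [234. 169.] med [ 0.604 -0.37   0.049] min [ 0.591 -0.386  0.025] max [ 0.613 -0.359  0.063]
  red 177 [201. 204.] med [ 0.866 -0.215  0.12 ] min [ 0.84  -0.243  0.105] max [ 0.888 -0.195  0.125]
  green 2549 [313. 210.] med [0.685 0.113 0.167] min [0.595 0.01  0.161] max [0.769 0.2   0.171]
  green 107 [285. 226.] med [0.782 0.093 0.156] min [ 0.767 -0.001  0.15 ] max [0.796 0.175 0.161]
  dark 181 [270. 172.] med [ 0.531 -0.244  0.055] min [ 0.5   -0.291  0.027] max [ 0.554 -0.222  0.066]
  dark 53 [296. 165.] med [ 0.402 -0.238  0.022] min [ 0.38  -0.249  0.013] max [ 0.42  -0.227  0.032]
  dark 573 [140. 195.] med [ 0.938 -0.484  0.053] min [ 0.935 -0.621  0.015] max [ 0.94  -0.34   0.087]
  dark 441 [183. 210.] med [ 0.891 -0.302  0.06 ] min [ 0.8   -0.307  0.015] max [ 0.931 -0.296  0.089]
  dark 1416 [310. 252.] med [0.768 0.182 0.052] min [0.624 0.008 0.014] max [0.795 0.208 0.087]
  dark 1124 [466. 273.] med [0.512 0.549 0.07 ] min [0.421 0.458 0.056] 
[... 2740 characters left out ...]
383.] med [ 0.837 -0.221  0.121] min [ 0.685 -0.241  0.105] max [ 0.853 -0.012  0.305]
  green 43 [266.  16.] med [0.591 0.132 0.17 ] min [0.589 0.126 0.169] max [0.593 0.139 0.172]
  dark 90 [276. 224.] med [ 0.578 -0.041  0.078] min [ 0.574 -0.064  0.065] max [ 0.581 -0.019  0.089]
  dark 485 [316. 265.] med [ 0.62  -0.119  0.026] min [ 0.602 -0.133  0.016] max [ 0.643 -0.112  0.03 ]
  dark 141 [249. 333.] med [ 0.525 -0.222  0.035] min [ 0.517 -0.231  0.023] max [ 0.538 -0.218  0.05 ]
  dark 865 [480. 386.] med [ 0.86  -0.3    0.057] min [ 0.835 -0.301  0.021] max [ 0.882 -0.298  0.074]
  blue 508 [187. 227.] med [ 0.451 -0.066  0.023] min [ 0.43  -0.077  0.015] max [ 0.47  -0.058  0.025]
```

```bash
python3 - <<'E'
import cv2
im=cv2.imread('pics/side0.png');cv2.imwrite('pics/side0z.png',cv2.resize(im[150:400,220:470],(750,600) and None,fx=2.4,fy=2.4,interpolation=cv2.INTER_CUBIC))
im=cv2.imread('pics/scene0.png');cv2.imwrite('pics/scene0z.png',cv2.resize(im[120:280,200:440],None,fx=3.3,fy=3.3,interpolation=cv2.INTER_CUBIC))
E
```

```text
(no output)
```

View pics/side0z.png

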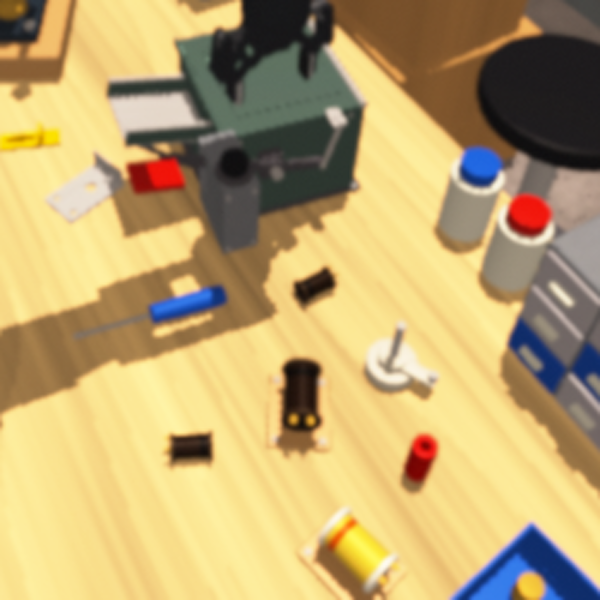

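View pics/scene0z.png

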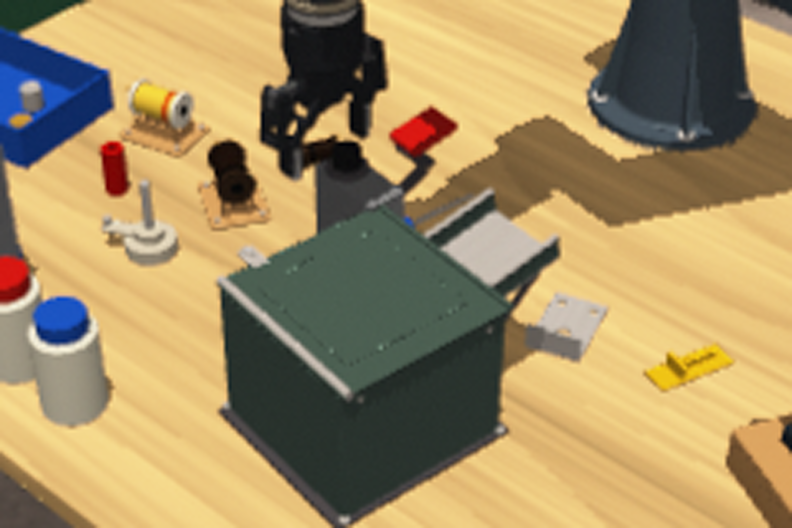

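```bash
python3 - <<'E'
from h import *
def run(n):
    z=np.load(f'/tmp/{n}0.npz');W=z['W'];hsv=cv2.cvtColor(z['f'],cv2.COLOR_RGB2HSV).astype(int)
    H,S,V=hsv[...,0],hsv[...,1],hsv[...,2]
    box=(W[...,0]>.5)&(W[...,0]<.85)&(W[...,1]>-.03)&(W[...,1]<.26)
    m=box&(abs(W[...,2]-.168)<.004)&(H>55)&(H<100)
    P=W[m][:,:2]; print(n,m.sum())
    r=cv2.minAreaRect(np.float32(P*1000));print(r)
    # edges near mouth: per y-bin min x ; per x-bin min y
    ys=np.arange(.03,.2,.01)
    e=[(np.percentile(P[abs(P[:,1]-y)<.005][:,0],2),y) for y in ys if (abs(P[:,1]-y)<.005).sum()>8]
    e=np.array(e); 
    if len(e)>3: c=np.polyfit(e[:,1],e[:,0],1);print('mouth edge x=',c,'yaw',-np.arctan(c[0]),'res',np.std(e[:,0]-np.polyval(c,e[:,1])))
    xs=np.arange(.60,.75,.01)
    e=np.array([(x,np.percentile(P[abs(P[:,0]-x)<.005][:,1],2)) for x in xs if (abs(P[:,0]-x)<.005).sum()>8])
    if len(e)>3: c=np.polyfit(e[:,0],e[:,1],1);print('right edge y=',c,'yaw',np.arctan(c[0]),'res',np.std(e[:,1]-np.polyval(c,e[:,0])))
    # chute floor
    b=(W[...,0]>.42)&(W[...,0]<.62)&(W[...,1]>.03)&(W[...,1]<.26)&(W[...,2]>.11)&(W[...,2]<.155)&(S<60)&(V>110)
    P=W[b];print('chute',b.sum())
    if b.sum()>50:
        A=np.c_[P[:,:2],np.ones(len(P))];c=np.linalg.lstsq(A,P[:,2],rcond=None)[0];print('plane',c,'downhill yaw',np.arctan2(-c[1],-c[0]));print(cv2.minAreaRect(np.float32(P[:,:2]*1000)))
for n in ['scene','wrist','side']: run(n)
z=np.load('/tmp/wrist0.npz');W=z['W']
for p in [(300,50),(255,180),(260,60),(450,180),(190,50),(235,250),(100,240),(150,235)]: print(p,W[p[1],p[0]].round(3))
E
```

```text
scene 2253
((686.031005859375, 100.76293182373047), (203.13796997070312, 199.74131774902344), 80.8647689819336)
mouth edge x= [0.16965862 0.57485155] yaw -0.16805834266567732 res 0.0013867559698360465
right edge y= [-0.14957938  0.11015752] yaw -0.1484785564780806 res 0.002098463227986855
chute 370
plane [-0.06520901  0.03020995  0.16501801] downhill yaw -0.4338415573305537
((528.3717651367188, 126.40536499023438), (99.22529602050781, 91.93730926513672), 81.74334716796875)
wrist 34545
((675.1380004882812, 82.56427001953125), (155.15061950683594, 185.0645751953125), 80.6385269165039)
mouth edge x= [-0.13453411  0.60640897] yaw 0.13373114933822838 res 0.0049400927175373656
right edge y= [-0.01170936  0.04193892] yaw -0.01170882706322687 res 0.008839207449604935
chute 13741
plane [-0.17934848 -0.0393058   0.23190036] downhill yaw 0.2157477987343676
((528.1854248046875, 118.92023468017578), (89.09961700439453, 100.09048461914062), 85.35633087158203)
side 1500
((674.5958251953125, 95.85535430908203), (190.10415649414062, 183.87942504882812), 79.84725952148438)
mouth edge x= [0.14937346 0.57178468] yaw -0.14827713388373104 res 0.003985151728329329
right edge y= [-0.13829855  0.09836362] yaw -0.13742680734928206 res 0.0038698842199284926
chute 476
plane [-0.17001204 -0.10310577  0.23905339] downhill yaw 0.5451571436905251
((534.3883666992188, 125.79389190673828), (102.09703826904297, 104.29945373535156), 78.43920135498047)
(300, 50) [0.612 0.114 0.167]
(255, 180) [0.577 0.026 0.166]
(260, 60) [0.586 0.107 0.17 ]
(450, 180) [0.721 0.027 0.169]
(190, 50) [0.525 0.122 0.131]
(235, 250) [ 0.563 -0.024  0.182]
(100, 240) [ 0.472 -0.011  0.192]
(150, 235) [ 0.498 -0.014  0.177]
```

```bash
cat >> h.py <<'E'
def ray(s,uv,z):
    K=np.array(s['camera_matrix']);R=cv2.Rodrigues(np.array(s['rvec'],float))[0];t=np.array(s['tvec'],float).ravel()
    n=cv2.undistortPoints(np.float64(uv).reshape(-1,1,2),K,np.array([s['k1'],0,0,0,0.])).reshape(-1,2)
    d=np.c_[n,np.ones(len(n))]@R; c=-t@R
    return c+d*((z-c[2])/d[:,2])[:,None]
E
python3 - <<'E'
from h import *
def fitsub(fr,m): pass
for n in ['wrist','scene','side']:
    s=snap(n); f=s['frame'];hsv=cv2.cvtColor(f,cv2.COLOR_RGB2HSV).astype(int);H,S,V=hsv[...,0],hsv[...,1],hsv[...,2]
    W=cloud(s)
    box=(W[...,0]>.43)&(W[...,0]<.52)&(W[...,1]>-.05)&(W[...,1]<.03)
    m=(((H<6)|(H>174))&(S>170)&(V>70)&box).astype(np.uint8)
    v,u=np.nonzero(m); P=ray(s,np.c_[u,v],.193)
    print(n,'pad rect @.193',cv2.minAreaRect(np.float32(P[:,:2]*1000)),P.mean(0).round(4))
    b=(V<45)&(W[...,2]>.185)&(W[...,2]<.206)&(W[...,0]>.52)&(W[...,0]<.6)&(W[...,1]>-.07)&(W[...,1]<0)
    v,u=np.nonzero(b)
    if len(u)>10: print('button',len(u),ray(s,[[u.mean(),v.mean()]],.2).round(4))
    if n=='wrist':
        print('mouth edge',ray(s,[[264.5,5],[258,100],[250,180]],.168).round(4))
        print('right edge',ray(s,[[260,187],[400,209],[490,225]],.168).round(4))
print(manip.sense()['t'])
E
```

```text
wrist pad rect @.193 ((471.941650390625, -9.065357208251953), (44.444122314453125, 70.90318298339844), 85.5006103515625) [ 0.4715 -0.0081  0.193 ]
button 404 [[ 0.5691 -0.0328  0.2   ]]
mouth edge [[0.5902 0.1397 0.168 ]
 [0.583  0.0823 0.168 ]
 [0.574  0.0264 0.168 ]]
right edge [[ 0.5811  0.0211  0.168 ]
 [ 0.6866  0.0039  0.168 ]
 [ 0.7576 -0.0091  0.168 ]]
scene pad rect @.193 ((477.9964904785156, -10.416711807250977), (76.82229614257812, 44.46877670288086), 4.284054756164551) [ 0.4786 -0.0097  0.193 ]
button 60 [[ 0.568  -0.0318  0.2   ]]
side pad rect @.193 ((468.270263671875, -18.985172271728516), (47.88429641723633, 55.32152557373047), 77.0605697631836) [ 0.4692 -0.0188  0.193 ]
button 108 [[ 0.5519 -0.0466  0.2   ]]
0.3
```

```bash
python3 - <<'E'
import cv2
im=cv2.imread('pics/wrist0.png');cv2.imwrite('pics/wrist0z.png',cv2.resize(im[0:300,30:430],None,fx=2,fy=2,interpolation=cv2.INTER_CUBIC))
E
```

```text
(no output)
```

View pics/wrist0z.png

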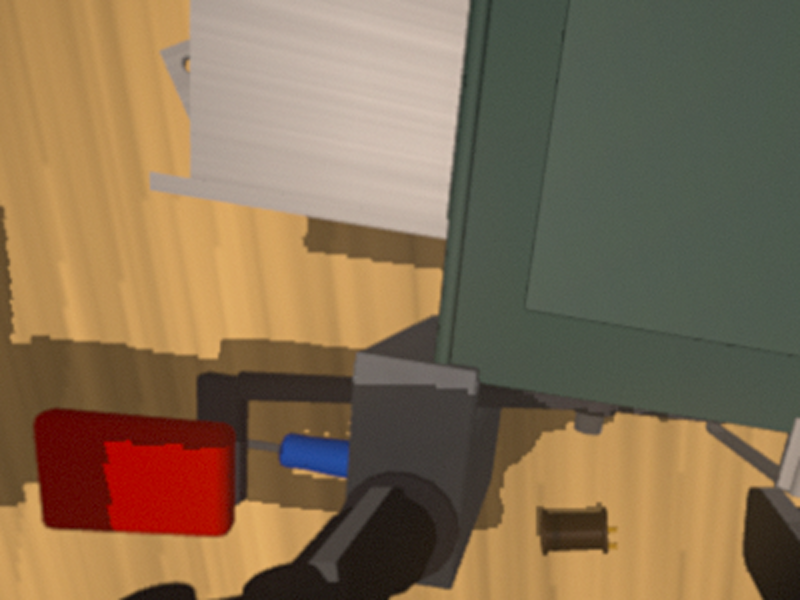

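The wrist view shows the lever pad at about (97,236), the latch box and button at (235,250), and the lid corner at (250,185). Bin yaw comes out near -0.16 rad. Next I go over the burnt coil for a close look.

```bash
python3 -m handwheel '[2,0,-1.5,0,0,0,8.5, 5,0,-4,0,0,0,8.5, 8,0,-6.5,0,0,0,8.5, 11,0,-8.5,0,0,0,8.5, 13,0,-10,0,0,0,8.5, 13,0,-10,0,0,0,8.5, 13,0,-10,0,0,0,8.5]'
python3 - <<'E'
from h import *
s=snap('wrist','w1.png');np.savez('/tmp/w1.npz',W=cloud(s),**{k:np.array(s[k]) for k in s})
E
```

```text
t: 0.88
tcp_pos: [0.5245, -0.131, 0.2485]
tool_rot: [0.499, -0.501, 0.501, -0.499]
force: [0.1, 0.0, 1.2]
finger_gap: 0.995
```

View pics/w1.png

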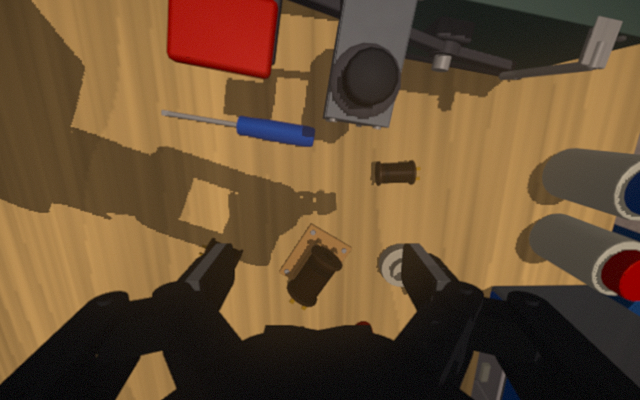

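The burnt coil is at (313,277), tilted, on its cradle; the button is at (370,77) and the rotor at (400,265).

```bash
python3 - <<'E'
from h import *
s=dict(np.load('/tmp/w1.npz'));W=s['W'];f=s['frame'];hsv=cv2.cvtColor(f,cv2.COLOR_RGB2HSV).astype(int);V=hsv[...,2]
u,v=np.meshgrid(np.arange(640),np.arange(400))
m=((V<75)&(u>270)&(u<355)&(v>225)&(v<315)&(W[...,2]>.03)&(W[...,2]<.075)).astype(np.uint8)
c,l,st,ce=cv2.connectedComponentsWithStats(m);i=1+np.argmax(st[1:,4]);m=l==i
print(st[i],ce[i])
P=W[m];print(np.median(P,0),P.min(0),P.max(0))
Q=P[P[:,2]>.055];r=cv2.minAreaRect(np.float32(Q[:,:2]*1000));print('rect depth',r)
vv,uu=np.nonzero(m);R=ray(s,np.c_[uu,vv],.05);print('rect ray .05',cv2.minAreaRect(np.float32(R[:,:2]*1000)))
for z in (.052,.058,.062):
  Q=P[P[:,2]>z][:,:2];C=np.cov(Q.T);w,e=np.linalg.eigh(C);print(z,len(Q),Q.mean(0),np.degrees(np.arctan2(e[1,1],e[0,1])),np.sqrt(12*w))
b=(V<60)&(u>325)&(u<410)&(v>35)&(v<122)
b=((W[...,2]>.19)&(W[...,2]<.21)&(u>335)&(u<402)&(v>40)&(v<118)&(V<70)).astype(np.uint8)
vv,uu=np.nonzero(b);print(len(uu),np.median(W[b>0],0))
cs,_=cv2.findContours(b,0,1);cc=max(cs,key=cv2.contourArea);(x,y),rr=cv2.minEnclosingCircle(cc);print('btn circ',x,y,rr,ray(s,[[x,y]],.2))
H,S=hsv[...,0],hsv[...,1]
t=(((H<6)|(H>174))&(S>170)&(v<80)&(u<290)).astype(np.uint8);vv,uu=np.nonzero(t);R=ray(s,np.c_[uu,vv],.193);print('pad',R[:,:2].min(0),R[:,:2].max(0))
cv2.imwrite('pics/w1z.png',cv2.resize(cv2.cvtColor(f,cv2.COLOR_RGB2BGR)[210:330,250:440],None,fx=4,fy=4,interpolation=cv2.INTER_CUBIC))
E
```

```text
[ 287  245   55   61 1731] [313.14211438 275.86712883]
[ 0.51822133 -0.24912239  0.05980798] [ 0.48396533 -0.29246257  0.0302478 ] [ 0.55401734 -0.21669816  0.06780356]
rect depth ((518.7267456054688, -255.6865234375), (65.43196105957031, 39.71080017089844), 57.76332473754883)
rect ray .05 ((516.9041748046875, -256.381591796875), (82.73177337646484, 46.3442497253418), 57.187618255615234)
0.052 1364 [ 0.51775192 -0.25353611] 56.915604243907815 [0.03345007 0.07157377]
0.058 1026 [ 0.51862573 -0.25491272] 57.74842460039463 [0.02696616 0.07071005]
0.062 497 [ 0.51946928 -0.25495439] 56.939246756213535 [0.0182572  0.07604247]
2490 [ 0.55462072 -0.03805781  0.19932402]
btn circ 370.0 76.0 29.966747283935547 [[ 0.55427199 -0.03807329  0.2       ]]
pad [ 0.43660721 -0.03742932] [0.50171798 0.00311754]
```

View pics/w1z.png

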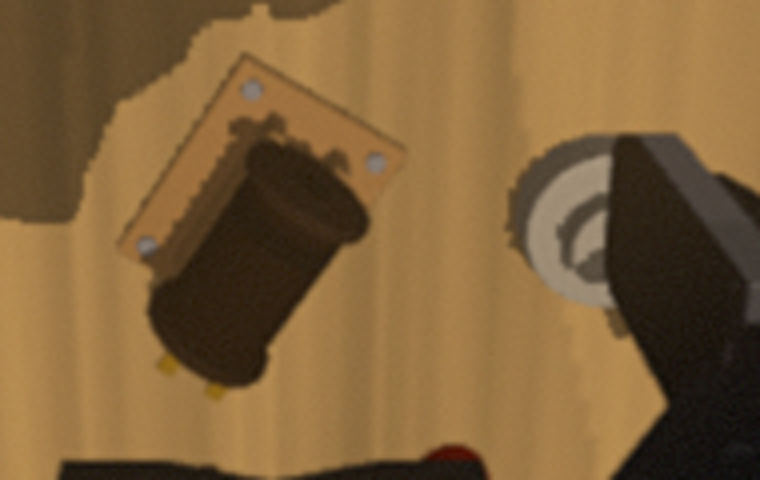

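Coil axis is at 57° in world, centre (0.519,-0.255). That needs a tool yaw of +0.57 about tool y. I go above it first.

```bash
python3 -m handwheel '[2,1,-0.1,0,0.11,0,8.5, 5,4,-0.2,0,0.22,0,8.5, 8,7,-0.3,0,0.33,0,8.5, 10.5,10,-0.4,0,0.44,0,8.5, 12,12.5,-0.5,0,0.54,0,8.5, 12.4,13.8,-0.5,0,0.57,0,8.5, 12.4,13.8,-0.5,0,0.57,0,8.5, 12.4,13.8,-0.5,0,0.57,0,8.5]'
python3 - <<'E'
from h import *
from scipy.spatial.transform import Rotation as R
s=snap('side','s2.png');s=snap('scene','c2.png');st=manip.sense();print(R.from_quat(st['tool_rot']).as_matrix().round(3),st['tcp_pos'])
a=cv2.imread('pics/s2.png')[230:400,270:440];b=cv2.imread('pics/c2.png')[90:260,190:360]
cv2.imwrite('pics/sc2.png',cv2.resize(np.hstack([a,b]),None,fx=2.35,fy=2.35,interpolation=cv2.INTER_CUBIC))
E
```

```text
t: 1.6
tcp_pos: [0.5203, -0.2526, 0.11]
tool_rot: [-0.34, 0.621, -0.619, 0.34]
force: [0.2, 0.6, 0.5]
finger_gap: 0.997
[[-0.537  0.002  0.844]
 [-0.844 -0.001 -0.537]
 [-0.    -1.     0.002]] [ 0.52114449 -0.25283105  0.11169752]
```

View pics/sc2.png

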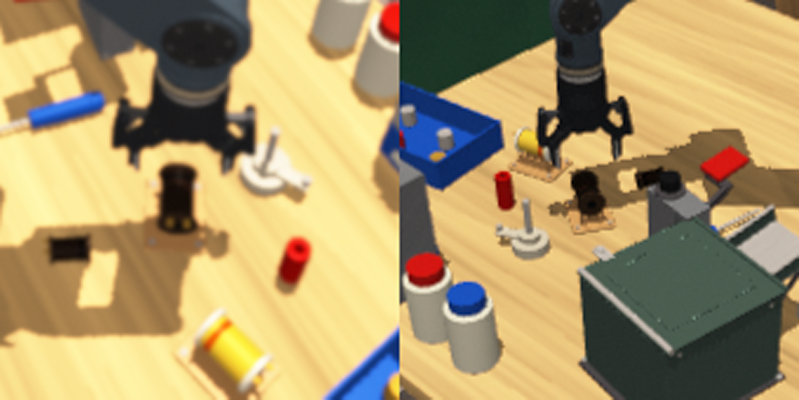

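The gripper straddles the coil, with the rotor and sleeve clear. Down and grasp.

```bash
python3 -m handwheel '[0.1,1.5,0,0,0,0,8.5, 0.2,3.5,0,0,0,0,8.5, 0.3,5,0,0,0,0,8.5, 0.3,6,0,0,0,0,8.5, 0.3,6.2,0,0,0,0,8.5, 0.3,6.2,0,0,0,0,8.5]' 40
python3 -m handwheel '[0,0,0,0,0,0,5.5, 0,0,0,0,0,0,4.5, 0,0,0,0,0,0,3.5, 0,0,0,0,0,0,3, 0,0,0,0,0,0,3, 0,0,0,0,0,0,3, 0,0,0,0,0,0,3, 0,0,0,0,0,0,3]' 40
```

```text
t: 2.2
tcp_pos: [0.5188, -0.2559, 0.0489]
tool_rot: [0.34, -0.62, 0.62, -0.34]
force: [-0.2, 0.6, -0.3]
finger_gap: 0.995
t: 2.87
tcp_pos: [0.5193, -0.2572, 0.0491]
tool_rot: [0.339, -0.62, 0.621, -0.34]
force: [1.0, -0.4, 5.9]
finger_gap: 0.432
```

```bash
python3 -m handwheel '[0,-1,0,0,0,0,3, 0,-3,0,0,0,0,3, 0,-6,0,0,0,0,3, 0,-10,0,0,0,0,3, 0,-14,0,0,0,0,3, 0,-17,0,0,0,0,3, 0,-19,0,0,0,0,3, 0,-20,0,0,0,0,3, 0,-20,0,0,0,0,3]'
python3 - <<'E'
from h import *
s=snap('side','s3.png');s=snap('scene','c3.png')
a=cv2.imread('pics/s3.png')[190:400,240:440];b=cv2.imread('pics/c3.png')[50:260,190:390]
cv2.imwrite('pics/sc3.png',cv2.resize(np.hstack([a,b]),None,fx=2,fy=2,interpolation=cv2.INTER_CUBIC))
E
```

```text
t: 3.62
tcp_pos: [0.5187, -0.2567, 0.2505]
tool_rot: [0.339, -0.619, 0.621, -0.34]
force: [0.5, 0.0, -1.9]
finger_gap: 0.429
```

View pics/sc3.png

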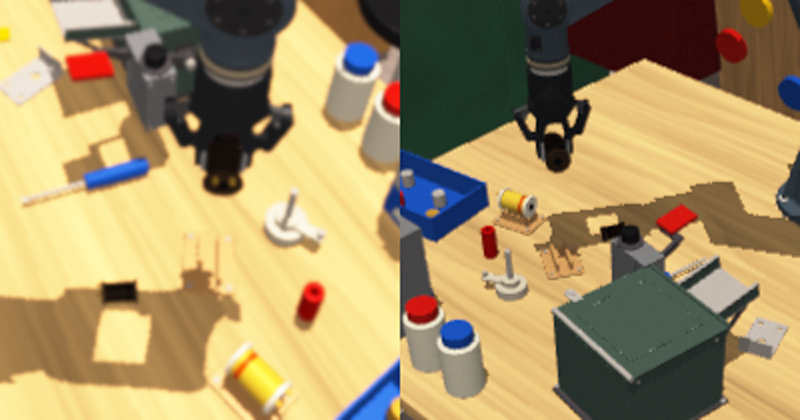

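Coil is held and the cradle empty. I move to viewing position before the chute, turning toward the bin's yaw.

```bash
python3 -m handwheel '[-1.5,-1,-1,0,-0.05,0,3, -4,-2,-2.5,0,-0.1,0,3, -7,-3,-4,0,-0.16,0,3, -10,-3,-6,0,-0.22,0,3, -13,-3,-8,0,-0.27,0,3, -16,-3,-9.5,0,-0.32,0,3, -19,-3,-11.2,0,-0.36,0,3, -21.5,-3,-12.6,0,-0.4,0,3, -23,-3,-13.5,0,-0.405,0,3, -23,-3,-13.5,0,-0.405,0,3]'
python3 -m handwheel '[0,0,0,0,0,0,3,0,0,0,0,0,0,3]'
python3 - <<'E'
from h import *
s=snap('wrist','w4.png');np.savez('/tmp/w4.npz',W=cloud(s),**{k:np.array(s[k]) for k in s})
E
```

```text
t: 4.55
tcp_pos: [0.5267, 0.0138, 0.2756]
tool_rot: [-0.459, 0.541, -0.536, 0.457]
force: [-0.4, 1.1, -1.4]
finger_gap: 0.427
t: 4.72
tcp_pos: [0.5281, 0.0095, 0.2768]
tool_rot: [-0.458, 0.54, -0.539, 0.456]
force: [0.1, 0.1, -1.9]
finger_gap: 0.43
```

View pics/w4.png

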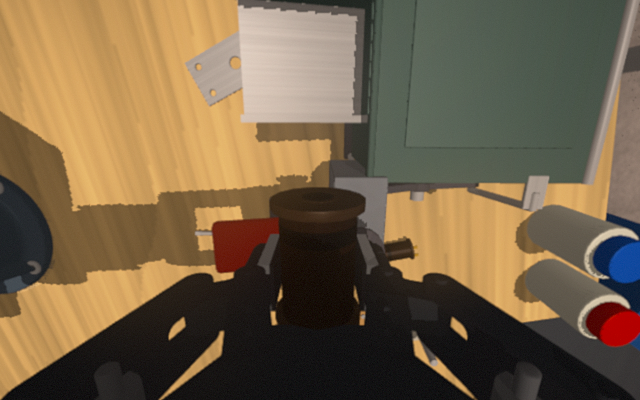

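The chute fills (240–370, 3–118), and the lid edge is at column 372, nearly square to the tool. Now the refined bin frame.

```bash
python3 - <<'E'
from h import *
s=dict(np.load('/tmp/w4.npz'));W=s['W'];f=s['frame'];hsv=cv2.cvtColor(f,cv2.COLOR_RGB2HSV).astype(int);H,S,V=hsv[...,0],hsv[...,1],hsv[...,2]
u,v=np.meshgrid(np.arange(640),np.arange(400))
def line(pts,name,z):
    R=ray(s,pts,z)[:,:2];vx,vy,x,y=cv2.fitLine(np.float32(R),cv2.DIST_HUBER,0,1e-4,1e-4).ravel();print(name,np.degrees(np.arctan2(vy,vx)).round(2),(x.round(4),y.round(4)),R[0].round(4),R[-1].round(4))
g=(H>55)&(H<100)&(S>25)&(abs(W[...,2]-.168)<.006)
print('row60 green z',[(c,W[60,c].round(3)) for c in range(355,400,5)])
print('col500',[(r,W[r,500].round(3)) for r in range(170,192,3)])
# right edge of lid: last green row per column
pts=[(c,np.nonzero(g[:,c])[0].max()+.5) for c in range(385,580,5) if g[:,c].any()]
line(pts,'right edge',.168)
pts=[(np.nonzero(g[r,:])[0].min()-.5,r) for r in range(5,175,5) if g[r].any()];print(pts[::8])
line(pts,'mouth edge',.168)
fl=(S<70)&(V>120)&(u>225)&(u<375)&(v<130)
fl&=(W[...,2]>.1)&(W[...,2]<.17)
P=W[fl];A=np.c_[P[:,:2],np.ones(len(P))];print('floor',len(P),np.linalg.lstsq(A,P[:,2],rcond=None)[0])
print('rim row118:',[W[118,c].round(3) for c in (245,280,320,355)],'row 60',[W[60,c].round(3) for c in (242,250,300,350)])
print('row 5-15 col 300',[W[r,300].round(3) for r in (1,3,5,7,9,12,20)])
print('near col 300',[(r,W[r,300].round(3)) for r in range(108,128,2)])
E
```

```text
row60 green z [(355, array([0.581, 0.124, 0.123])), (360, array([0.586, 0.124, 0.119])), (365, array([0.586, 0.119, 0.143])), (370, array([0.586, 0.115, 0.166])), (375, array([0.588, 0.113, 0.171])), (380, array([0.593, 0.113, 0.167])), (385, array([0.596, 0.113, 0.168])), (390, array([0.6  , 0.112, 0.168])), (395, array([0.604, 0.112, 0.166]))]
col500 [(170, array([0.683, 0.013, 0.168])), (173, array([0.684, 0.01 , 0.166])), (176, array([0.684, 0.007, 0.167])), (179, array([0.683, 0.005, 0.168])), (182, array([0.684, 0.002, 0.167])), (185, array([ 0.787, -0.055,  0.   ])), (188, array([ 0.787, -0.06 , -0.   ])), (191, array([ 0.787, -0.064, -0.   ]))]
right edge -12.33 (np.float32(0.6623), np.float32(0.0301)) [0.5885 0.0366] [ 0.7469 -0.0076]
[(np.float64(371.5), 5), (np.float64(370.5), 45), (np.float64(371.5), 85), (np.float64(381.5), 125), (np.float64(381.5), 165)]
mouth edge 85.11 (np.float32(0.5859), np.float32(0.1036)) [0.5906 0.1507] [0.5798 0.03  ]
floor 12645 [-0.22147436 -0.08312014  0.26124084]
rim row118: [array([0.482, 0.089, 0.168]), array([0.509, 0.084, 0.162]), array([0.541, 0.079, 0.156]), array([0.571, 0.074, 0.15 ])] row 60 [array([0.484, 0.136, 0.142]), array([0.49 , 0.136, 0.141]), array([0.532, 0.13 , 0.133]), array([0.576, 0.125, 0.123])]
row 5-15 col 300 [array([0.54 , 0.174, 0.135]), array([0.54 , 0.174, 0.131]), array([0.539, 0.172, 0.131]), array([0.539, 0.171, 0.131]), array([0.539, 0.169, 0.132]), array([0.539, 0.167, 0.132]), array([0.537, 0.162, 0.13 ])]
near col 300 [(108, array([0.525, 0.091, 0.132])), (110, array([0.524, 0.089, 0.132])), (112, array([0.524, 0.088, 0.13 ])), (114, array([0.524, 0.086, 0.132])), (116, array([0.525, 0.083, 0.158])), (118, array([0.525, 0.082, 0.159])), (120, array([0.524, 0.08 , 0.16 ])), (122, array([ 0.514,  0.08 , -0.002])), (124, array([0.514, 0.077, 0.   ])), (126, array([ 0.513,  0.075, -0.002]))]
```

```bash
python3 -m handwheel '[-2,1,-0.3,0,0,0,3, -5,2,-0.7,0,0,0,3, -8,3,-1,0,0,0,3, -10.5,4,-1.3,0,0,0,3, -12,4.2,-1.5,0,0,0,3, -12,4.2,-1.5,0,0,0,3, -12,4.2,-1.5,0,0,0,3]'
python3 - <<'E'
from h import *
from scipy.spatial.transform import Rotation as R
s=snap('scene','c5.png');st=manip.sense();print(R.from_quat(st['tool_rot']).as_matrix().round(3),st['tcp_pos'])
s=snap('side','s5.png')
a=cv2.imread('pics/s5.png')[90:290,220:420];b=cv2.imread('pics/c5.png')[80:280,230:430]
cv2.imwrite('pics/sc5.png',cv2.resize(np.hstack([a,b]),None,fx=2,fy=2,interpolation=cv2.INTER_CUBIC))
E
```

```text
t: 5.35
tcp_pos: [0.5338, 0.1302, 0.2357]
tool_rot: [-0.458, 0.54, -0.539, 0.457]
force: [-0.3, -0.1, -1.7]
finger_gap: 0.426
[[-0.165 -0.     0.986]
 [-0.986 -0.001 -0.165]
 [ 0.001 -1.    -0.   ]] [0.53402133 0.12962239 0.23605976]
```

View pics/sc5.png

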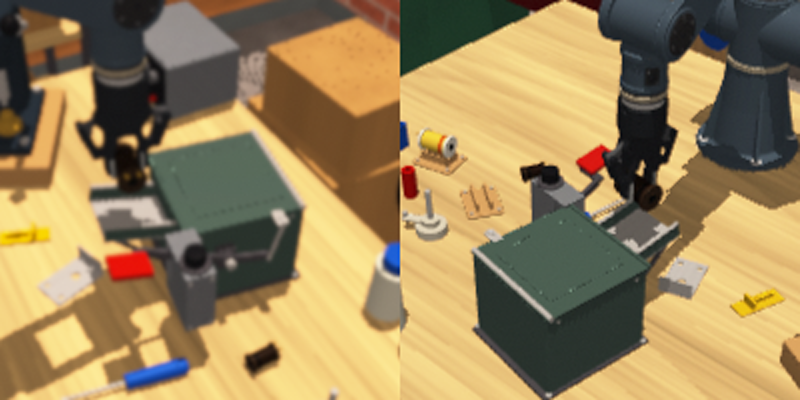

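The coil is over the chute, crosswise. Lowering.

```bash
python3 -m handwheel '[0,1.5,0,0,0,0,3, 0,3.5,0,0,0,0,3, 0,5,0,0,0,0,3, 0,6.2,0,0,0,0,3, 0,6.8,0,0,0,0,3, 0,7.1,0,0,0,0,3, 0,7.1,0,0,0,0,3, 0,7.1,0,0,0,0,3]'
```

```text
t: 6.12
tcp_pos: [0.5344, 0.1303, 0.1659]
tool_rot: [0.457, -0.539, 0.54, -0.457]
force: [0.7, -0.5, -1.5]
finger_gap: 0.427
```

```bash
python3 -m handwheel '[0,0.2,0,0,0,0,3, 0,0.4,0,0,0,0,3, 0,0.5,0,0,0,0,3, 0,0.5,0,0,0,0,3]'
```

```text
t: 6.45
tcp_pos: [0.5337, 0.1309, 0.1603]
tool_rot: [-0.457, 0.539, -0.539, 0.457]
force: [-0.3, -0.3, -2.1]
finger_gap: 0.43
```

```bash
python3 -m handwheel '[0,0.1,0,0,0,0,3, 0,0.2,0,0,0,0,3, 0,0.2,0,0,0,0,3]'; python3 - <<'E'
from h import *
s=snap('scene','c6.png');s=snap('side','s6.png')
a=cv2.imread('pics/s6.png')[130:250,240:360];b=cv2.imread('pics/c6.png')[100:220,290:410]
cv2.imwrite('pics/sc6.png',cv2.resize(np.hstack([a,b]),None,fx=3.3,fy=3.3,interpolation=cv2.INTER_CUBIC))
E
```

```text
t: 6.7
tcp_pos: [0.5338, 0.1309, 0.16]
tool_rot: [0.457, -0.539, 0.54, -0.457]
force: [-2.3, -0.3, 8.3]
finger_gap: 0.426
```

View pics/sc6.png

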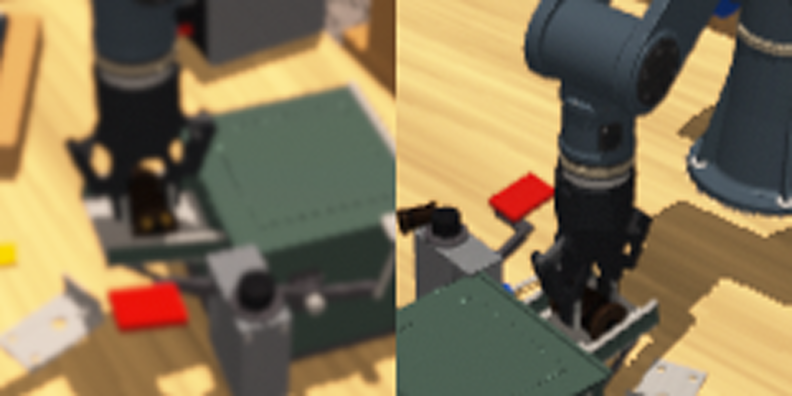

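Coil touches the chute floor inside the cheeks. Release and lift.

```bash
python3 -m handwheel '[0,-0.1,0,0,0,0,4, 0,-0.2,0,0,0,0,4.6, 0,-0.2,0,0,0,0,5.4, 0,-0.3,0,0,0,0,6, 0,-0.5,0,0,0,0,6.4, 0,-1,0,0,0,0,6.4, 0,-2,0,0,0,0,6.4, 0,-4,0,0,0,0,6.4, 0,-7,0,0,0,0,6.4, 0,-9,0,0,0,0,6.4]'; python3 -m handwheel '[0,0,0,0,0,0,6.4,0,0,0,0,0,0,6.4]'; python3 - <<'E'
from h import *
s=snap('scene','c7.png');s=snap('side','s7.png');s=snap('wrist','w7.png')
a=cv2.imread('pics/s7.png')[130:250,240:360];b=cv2.imread('pics/c7.png')[100:220,290:410]
cv2.imwrite('pics/sc7.png',cv2.resize(np.hstack([a,b]),None,fx=3.3,fy=3.3,interpolation=cv2.INTER_CUBIC))
E
```

```text
t: 7.63
tcp_pos: [0.5343, 0.1309, 0.251]
tool_rot: [0.456, -0.539, 0.54, -0.458]
force: [0.3, -0.2, 0.9]
finger_gap: 0.747
t: 7.8
tcp_pos: [0.5345, 0.1309, 0.2503]
tool_rot: [0.456, -0.539, 0.54, -0.458]
force: [-0.1, -0.3, -0.0]
finger_gap: 0.746
```

View pics/sc7.png

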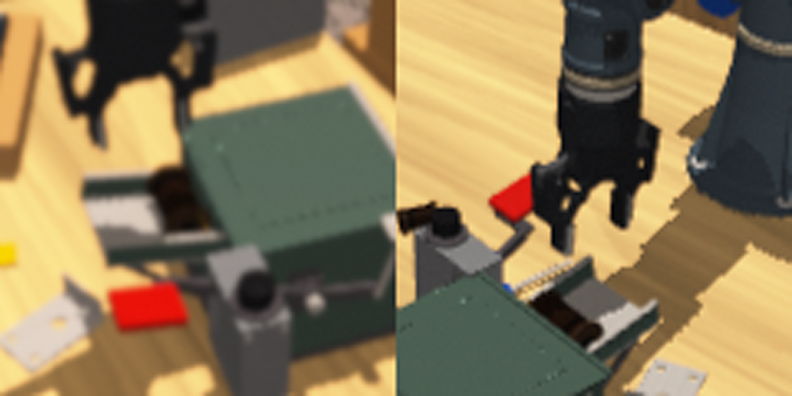

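View pics/w7.png

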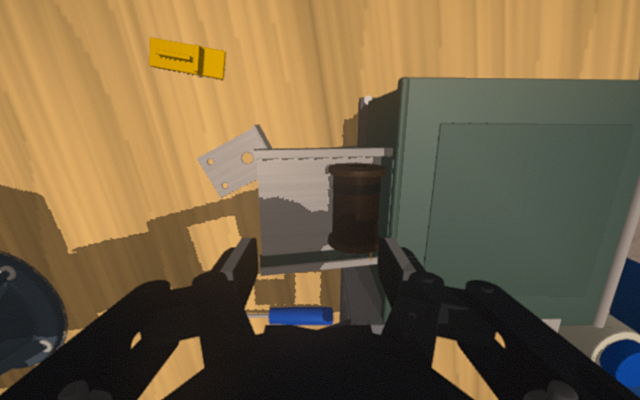

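The coil lies crosswise against the lip at (355,205) in the wrist view, with the lid shut. Now I go over the lever pad with shut fingers.

```bash
python3 -m handwheel '[1.5,0,-0.4,0,0,0,5, 4,0,-1.1,0,0,0,4, 7,0,-1.9,0,0,0,2, 10,0,-2.7,0,0,0,0, 12.5,0,-3.4,0,0,0,0, 14.4,0,-3.9,0,0,0,0, 14.9,0,-4,0,0,0,0, 14.9,0,-4,0,0,0,0, 14.9,0,-4,0,0,0,0]' 40
python3 - <<'E'
from h import *
s=snap('scene','c8.png');s=snap('side','s8.png')
a=cv2.imread('pics/s8.png')[130:250,240:360];b=cv2.imread('pics/c8.png')[100:220,270:390]
cv2.imwrite('pics/sc8.png',cv2.resize(np.hstack([a,b]),None,fx=3.3,fy=3.3,interpolation=cv2.INTER_CUBIC))
E
```

```text
t: 8.7
tcp_pos: [0.4698, -0.0093, 0.2477]
tool_rot: [-0.457, 0.54, -0.539, 0.457]
force: [0.8, -0.4, 0.6]
finger_gap: -0.002
```

View pics/sc8.png

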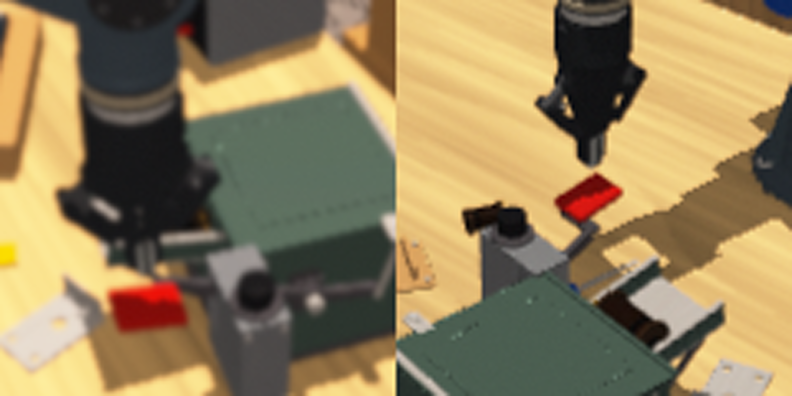

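```bash
python3 -m handwheel '[0,1,0,0,0,0,0, 0,2.3,0,0,0,0,0, 0,3,0,0,0,0,0, 0,3.5,0,0,0,0,0, 0,3.9,0,0,0,0,0, 0,3.9,0,0,0,0,0]'
python3 -m handwheel '[0,0.2,0,0,0,0,0, 0,0.4,0,0,0,0,0, 0,0.6,0,0,0,0,0, 0,0.6,0,0,0,0,0]'
```

```text
t: 9.3
tcp_pos: [0.4695, -0.0089, 0.2089]
tool_rot: [-0.457, 0.54, -0.539, 0.457]
force: [-0.7, 1.1, 3.4]
finger_gap: 0.004
t: 9.63
tcp_pos: [0.4696, -0.0094, 0.2037]
tool_rot: [-0.457, 0.54, -0.539, 0.457]
force: [-2.4, 0.9, 4.4]
finger_gap: -0.001
```

It yields at about 4 N, so the latch is clear. Pressing on down along the pad's arc.

```bash
python3 -m handwheel '[0,0.8,-0.1,0,0,0,0, 0,1.6,-0.3,0,0,0,0, 0,2.4,-0.5,0,0,0,0, 0,3.2,-0.7,0,0,0,0, 0,4,-1,0,0,0,0, 0,4,-1,0,0,0,0]'
python3 -m handwheel '[0,0.5,-0.2,0,0,0,0, 0,1,-0.4,0,0,0,0, 0,1.4,-0.6,0,0,0,0, 0,1.7,-0.7,0,0,0,0, 0,1.9,-0.8,0,0,0,0, 0,1.9,-0.8,0,0,0,0]'
```

```text
t: 10.13
tcp_pos: [0.4595, -0.0079, 0.1628]
tool_rot: [-0.457, 0.54, -0.539, 0.457]
force: [-1.7, 0.7, 4.6]
finger_gap: 0.003
t: 10.63
tcp_pos: [0.4524, -0.0068, 0.1442]
tool_rot: [0.457, -0.539, 0.54, -0.457]
force: [1.9, -0.3, 3.8]
finger_gap: -0.001
```

```bash
python3 -m handwheel '[0,0.2,0,0,0,0,0, 0,0.4,0,0,0,0,0, 0,0.4,0,0,0,0,0, 0,0.4,0,0,0,0,0]'
python3 - <<'E'
from h import *
s=snap('scene','c9.png');s=snap('side','s9.png')
a=cv2.imread('pics/s9.png')[110:250,240:380];b=cv2.imread('pics/c9.png')[130:270,250:390]
cv2.imwrite('pics/sc9.png',cv2.resize(np.hstack([a,b]),None,fx=2.8,fy=2.8,interpolation=cv2.INTER_CUBIC))
E
```

```text
t: 10.97
tcp_pos: [0.4527, -0.0069, 0.1431]
tool_rot: [0.457, -0.538, 0.54, -0.458]
force: [-4.2, 0.9, 29.1]
finger_gap: -0.003
```

View pics/sc9.png

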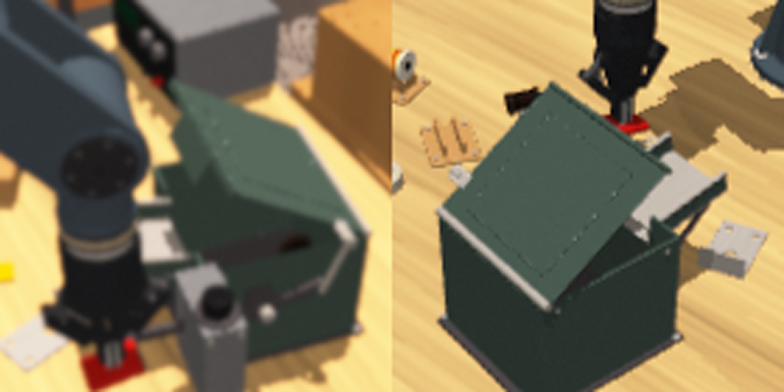

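The end stop is reached at 29 N, the lid is raised and the chute is empty. I hold and check again.

```bash
python3 -m handwheel '[0,-0.2,0,0,0,0,0, 0,-0.2,0,0,0,0,0, 0,-0.2,0,0,0,0,0, 0,-0.2,0,0,0,0,0, 0,-0.2,0,0,0,0,0, 0,-0.2,0,0,0,0,0, 0,-0.2,0,0,0,0,0, 0,-0.2,0,0,0,0,0, 0,-0.2,0,0,0,0,0, 0,-0.2,0,0,0,0,0]'
python3 - <<'E'
from h import *
s=snap('scene','c10.png');W=cloud(s)
s2=snap('side','s10.png');W2=cloud(s2)
a=cv2.imread('pics/s10.png')[110:250,240:380];b=cv2.imread('pics/c10.png')[130:270,250:390]
cv2.imwrite('pics/sc10.png',cv2.resize(np.hstack([a,b]),None,fx=2.8,fy=2.8,interpolation=cv2.INTER_CUBIC))
print(W2[110+int(245/2.8),240+int(295/2.8)])
for WW in (W,W2):
    B=(WW-np.array([.5925,.12,0]));x=B[...,0]*.986-B[...,1]*.165;y=.165*B[...,0]+.986*B[...,1]
    m=(x>.01)&(x<.18)&(abs(y)<.09)&(WW[...,2]>.005)&(WW[...,2]<.13);print(m.sum(),np.c_[x[m],y[m],WW[...,2][m]][::max(1,m.sum()//12)].round(3))
E
```

```text
t: 11.9
tcp_pos: [0.4525, -0.0068, 0.1435]
tool_rot: [0.457, -0.539, 0.54, -0.457]
force: [-1.0, 0.1, 14.1]
finger_gap: -0.002
[0.75105574 0.1115465  0.04844413]
375 [[ 0.011  0.027  0.121]
 [ 0.034 -0.056  0.006]
 [ 0.024  0.087  0.091]
 [ 0.11   0.089  0.117]
 [ 0.143  0.089  0.121]
 [ 0.105  0.089  0.089]
 [ 0.017  0.089  0.028]
 [ 0.097  0.089  0.063]
 [ 0.162  0.088  0.09 ]
 [ 0.063  0.089  0.02 ]
 [ 0.136  0.089  0.049]
 [ 0.15   0.088  0.035]
 [ 0.174  0.089  0.011]]
892 [[0.069 0.088 0.128]
 [0.058 0.087 0.106]
 [0.037 0.088 0.093]
 [0.076 0.087 0.074]
 [0.099 0.088 0.056]
 [0.104 0.09  0.044]
 [0.153 0.085 0.023]
 [0.171 0.082 0.011]
 [0.166 0.077 0.007]
 [0.149 0.066 0.012]
 [0.122 0.066 0.011]
 [0.118 0.056 0.011]
 [0.086 0.05  0.007]]
```

View pics/sc10.png

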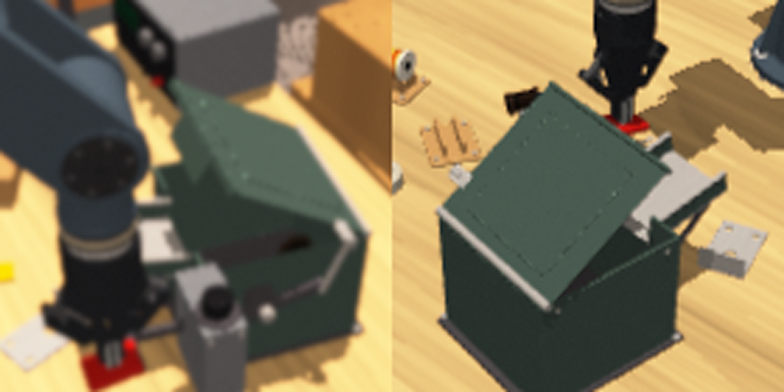

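The side view shows the coil through the gap at (0.751,0.112,0.048). That is inside at bin x ≈ 0.16, at rest. Now the lever comes up slowly, then retreat.

```bash
python3 -m handwheel '[0,-0.8,0.3,0,0,0,0, 0,-1.6,0.6,0,0,0,0, 0,-2.4,0.9,0,0,0,0, 0,-3.2,1.1,0,0,0,0, 0,-4,1.3,0,0,0,0, 0,-4.8,1.5,0,0,0,0, 0,-5.6,1.7,0,0,0,0, 0,-6.4,1.8,0,0,0,0, 0,-7.2,1.8,0,0,0,0, 0,-9,1.8,0,0,0,0]'
python3 -m handwheel '[0,-2,0,0,0,0,0, 0,-5,0,0,0,0,0, 0,-7,0,0,0,0,0, 0,-8,0,0,0,0,0, 0,-8,0,0,0,0,0, 0,-8,0,0,0,0,0, 0,-8,0,0,0,0,0, 0,-8,0,0,0,0,0, 0,-8,0,0,0,0,0, 0,-8,0,0,0,0,0]'
python3 - <<'E'
from h import *
s=snap('scene','c11.png');W=cloud(s);s2=snap('side','s11.png');W2=cloud(s2)
a=cv2.imread('pics/s11.png')[110:400,220:440];b=cv2.imread('pics/c11.png')[90:280,200:420]
b=cv2.copyMakeBorder(b,0,100,0,0,cv2.BORDER_CONSTANT)
cv2.imwrite('pics/sc11.png',cv2.resize(np.hstack([a,b]),None,fx=1.8,fy=1.8,interpolation=cv2.INTER_CUBIC))
f0=np.load('/tmp/scene0.npz')
for n,S,WW in(('scene',s,W),('side',s2,W2)):
    hsv=cv2.cvtColor(S['frame'],cv2.COLOR_RGB2HSV).astype(int);H,Sa=hsv[...,0],hsv[...,1]
    m=((H<6)|(H>174))&(Sa>170)&(hsv[...,2]>70)&(abs(WW[...,0]-.47)<.06)&(abs(WW[...,1])<.06)
    print(n,'pad',np.median(WW[m],0).round(3), 'lid z max',np.nanmax(WW[...,2][(H>60)&(H<95)&(Sa>40)&(abs(WW[...,0]-.68)<.11)&(abs(WW[...,1]-.1)<.1)&(WW[...,2]<.35)]).round(3))
st=manip.sense();print(st['t'],st['force'],st['tcp_pos'])
E
```

```text
t: 12.83
tcp_pos: [0.4691, -0.0095, 0.2318]
tool_rot: [-0.458, 0.54, -0.539, 0.456]
force: [-0.4, 1.2, 0.3]
finger_gap: -0.001
t: 13.67
tcp_pos: [0.4694, -0.0095, 0.3115]
tool_rot: [-0.457, 0.54, -0.539, 0.457]
force: [0.0, -0.2, 0.0]
finger_gap: 0.002
scene pad [ 0.477 -0.012  0.191] lid z max 0.174
side pad [ 0.469 -0.018  0.193] lid z max 0.174
13.7667 [-0.53950998 -0.26775305 -0.21980488] [ 0.46961878 -0.00954611  0.31176967]
```

View pics/sc11.png

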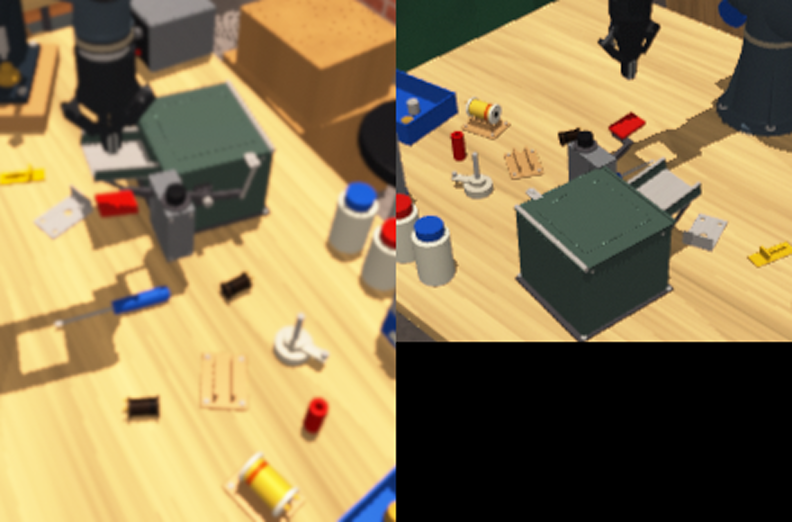

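Lid shut, lever pad back at its starting height, chute empty and all other parts in place. Handing in.

```bash
python3 -c "
from station import manip
print(manip.sign_off())"
```

```text
the job is handed in; nothing more can be done
None
```

The burnt coil is in the scrap bin with the lid shut, and the job was handed in at about 13.8 s of the 61 s allowed.

- **Placing:** I laid the coil crosswise in the chute and let go. It rolled down and rested against the lid's lip while the lid stayed shut.
- **Lever:** It gave at about 4 N, so the latch was clear and I did not need the button. I pressed it to the end stop (29 N there, then about 14 N while holding). The side view then showed the coil at rest at the bottom of the bin, about 160 mm past the mouth.
- **After letting go:** The lever pad was back at its starting height and the lid surface was level with its shut height. The chute was empty, and the gripper was clear with close to no force on it. The good coil and the other loose parts looked unmoved; I judged that by eye and did not measure them.

No check failed. The camera views disagreed by up to about 1 cm on the pad and 1.5 cm on the button, mostly because of hidden faces and blur in the side view. I relied on the wrist camera for those positions.

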